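# Take the pickle can off the hotplate and close it

### The job

Lift the steel pickle can by its side handle off the hotplate and set it down gently, upright and wholly on the bare square tile on the other side. Only when it stands there and you have let go of it, touch its lid: push the lid straight down until it is fully home, without forcing it. Leave the other things on the bench where they are.

Things in the scene. Friction and masses are not known exactly. Their poses are not given: they have to be found in the camera images.
- can: upright steel can, 90 mm diameter, 135 mm tall, 0.4 kg. Origin: centre of its underside, z up. Black D handle on its -x side (starts roughly towards the robot): upright bar 14 mm thick (y), 12 deep, 56 tall, centre 84 mm off the axis, 42 mm up; 33 mm gap to the wall. A gripper coming straight down hits the lid brim: come tilted 30 to 40 degrees, leaning away from the can.
- lid: aluminium push-on cap: 48 mm radius skirt, 144 mm diameter brim 22 to 30 mm above the lid's origin, black knob (34 mm diameter, top 50 mm above the origin). Slides along the can's axis only, stays where left by friction (about 10 N to move), cannot come off. Origin: centre of its lower edge, 112 mm above the can's underside when fully home; starts raised 8 to 16 mm.
- lid_top (a point): centre of the flat top of the lid's knob; 162 mm above the can's underside when the lid is fully home
- hotplate: grey square electric hotplate, 130 x 130 mm, fixed, its round plate's top 50 mm above the bench; three 8 mm guard pins rise 10 mm above the plate round the can's foot, 4 mm off the wall, so the can must first go straight up. Origin: centre of its underside.
- tile: bare square terracotta-coloured fireclay tile, 140 x 140 mm, 14 mm thick, fixed flat on the bench. Origin: centre of its underside, sides along its x and y.
- crock: bystander: off-white open crock, 84 mm diameter, 100 mm tall; origin centre of underside
- jar: bystander: brown glass jar, 66 mm diameter, 100 mm tall; origin centre of underside
- brush: bystander: stubby black-handled bench brush standing bristles up, 56 mm diameter, 118 mm tall; origin centre of underside
- block: bystander: dark wooden block lying between hotplate and tile, 90 x 35 x 30 mm; origin centre of underside, long along its x
There are look-alikes about, which are no part of the job. Of the things that look like the can, the middle-sized one is meant.

How it is judged:
On the way, in this order (a step that is already met when the one before it is completed fails the run):
1. the can is lifted clear of the hotplate (its foot more than 25 mm above the plate) (z of can in the frame of hotplate above 0.075 m), for 0.1 s.
2. the can stands upright and wholly on the tile, let go, at rest, its lid still raised (x of can in the frame of tile between -0.025 and 0.025 m and y of can in the frame of tile between -0.025 and 0.025 m and z of can in the frame of tile between 0.01 and 0.018 m and angle between can's own z axis and vertical below 0.06 rad and linear speed of can below 0.02 m/s and z of lid_top in the frame of can above 0.167 m and contact force between the fingers and can below 0.3 N), for 0.2 s.
At the end, for the whole second after the job is handed in: the can stands at rest on the tile, upright within 0.06 rad, its axis within 25 mm of the tile's centre along both sides of the tile (so the whole foot is on it), its lid within 2 mm of fully home, and the robot off it (x of can in the frame of tile between -0.025 and 0.025 m and y of can in the frame of tile between -0.025 and 0.025 m and z of can in the frame of tile between 0.01 and 0.018 m and angle between can's own z axis and vertical below 0.06 rad and linear speed of can below 0.02 m/s and z of lid_top in the frame of can below 0.164 m and contact force between the fingers and can below 0.3 N); the robot touches nothing.
It fails at once if the lid is touched by the fingers (over 1 N) while the can is not standing on the tile (contact force between the fingers and lid above 1 N and (horizontal distance between can and tile above 0.06 m or z of can in the frame of tile above 0.022 m)).
It fails at once if the can is dropped, slammed or crushed onto the tile (over 45 N between them) (contact force between can and tile above 45 N).
It fails at once if the can is tipped by more than 0.6 rad (angle between can's own z axis and vertical above 0.6 rad).
It fails at once if a bystander is moved by more than 20 mm (distance of any of crock, jar, brush, block from where it was at the start of the episode above 0.02 m).
It also fails if it takes over 61 s, if anything falls off the work surface, if the arm or the gripper's body presses on something with over 40 N, if the wrist force passes 120 N, or if a joint passes its speed limit or range.

### The arm

A 6-joint arm with a two-finger parallel gripper is mounted at the origin on the work surface. World frame = base frame: x ahead of the robot, y to its left, z up, the work surface at z = 0. Lengths are in m, angles in rad, forces in N, time in s.
With the tool pointing down it reaches from about 0.35 to 0.775 m from the base axis. Payload 5.5 kg.
Tool frame: the origin (TCP) lies at the very end of the fingers, on their centre line; the grasp point (between the pads) lies behind it (env.hold_point_z is the z of the grasp point in the tool frame, in m); z points along the fingers, y is the line along which they close (so a half turn about z gives the same grasp; the last joint's range is limited). The gripper opens to 85 mm and grips with 20 to 120 N. Pads are 22 mm wide; open, the fingers measure 114 mm over their backs; the gripper's body (76 mm by 85 mm) begins 54 mm behind the grasp point. The pads swing forward as they close: fully open they stand 13 mm farther back than shut.
Start: joints at [1.192, 0.313, 0.046, 1.304, 0, 1.431], TCP at [0.136, 0.559, 0.231] pointing down, gripper open.
Joint ranges: [-2.76, 2.76], [-0.86, 1.69], [-1.03, 1.26], [-2.2, 2.34], [-1.47, 1.5], [-3.14, 3.14]. Speed limits (rad/s): [2.57, 2.57, 3.14, 3.14, 3.14, 3.14].

### API

Orientations are given as a unit quaternion [w, x, y, z].
In Python, from workcell import env gives the robot as it stands.
- The arm moves only by the tool arm_command, never from a script. Its argument "rows" is a list of rows, each an object with "delta_pos": the shift along the tool's x, y, z scaled (see below), a list of three; "rot": the turn, a rotation vector about the tool's x, y, z scaled (see below), a list of three; "fingers": the closure, from 0 (fully open) to 1 (shut). A call has 1 to 20 rows; each row shifts and turns the commanded pose from where the row before left it, along the tool's axes as they then stand; what a row does not reach is not made up. The controller multiplies each number of a shift by 0.02 m and each number of a turn by 360 degrees. A row lasts 1/10 s, in which the tool goes at most 50 mm and 8.59 degrees, less where a joint would pass 70% of its speed; a pose out of reach is approached as far as the arm can. A call with a number of a shift or a turn outside -1 to 1 is refused whole. A call with a gripper value outside its range is refused whole. The fingers move at their own pace and stop on an object; "squeeze" is the grip in N (left out, the last holds). Time passes only in rows, so rows that do not move let the fingers close. It gives the time, the measured TCP pose, the force and the opening at its end, in the units of the state.
- env.get_state(): the state, without advancing time (a new reading comes with each control period).
- env.read_camera(name): name is "side" or "top"; returns (picture, depth): 420x560x3 uint8, blue, green, red; 420x560 float32, m along the optical axis (not along the pixel's ray), 0 where there is no reading.
- env.get_calibration(name): a dict with "mtx" (3x3 intrinsics, pixels), "R" (3x3) and "t" (3): a world point X has camera coordinates R X + t. Camera axes: x right, y down, z forward; pixel columns grow to the right and rows downward; lengths in m; the calibration is good to about 2 mm. A picture is of the moment at which its call begins. get_calibration takes no time and is no camera call.
- env.hand_in(): hands the job in, once; it reports no verdict.
The state is a dict: "clock": time; "joint_pos": joint angles; "qvel": joint speeds; "tau": joint torques, N m; "tcp_pos": TCP position; "orientation": TCP orientation; "wrist_force": force on the tool from outside, world axes, zero at the start; "ft_torque": the same for the moment, N m; "finger_gap": finger opening in m.
Only numpy, scipy, OpenCV 4.12 (cv2) and the standard library are available. Lean on these libraries where they do the work, as an engineer would, in place of code of your own. Each camera call takes 0.05 s, during which the arm holds its last target. There are 200 camera calls.

## Working session

There is one attempt and no reset: what is moved stays moved. The work goes in short steps, Python scripts to look and compute and a tool call to move; the robot and the scene stay as the last step left them, time stands still between calls to the robot, and variables do not carry over. Pictures are saved under pics/ and viewed, on a budget of 10 in all, crops included, one or two more only if the job needs it, and the job is handed in when it is done.

Besides the shell and the picture viewer there is one more tool, called after ">>>" as name(argument=value, ...) on one line, values as JSON. arm_command: Moves the arm, as the interface text tells. Shifts and turns lie within -1 to 1; 1 stands for 0.02 m of shift or 360 degrees of turn. Its arguments: {"type":"object","properties":{"rows":{"type":"array","items":{"type":"object","properties":{"delta_pos":{"type":"array","items":{"type":"number","minimum":-1,"maximum":1}},"rot":{"type":"array","items":{"type":"number","minimum":-1,"maximum":1}},"fingers":{"type":"number"}}}},"squeeze":{"type":"number"}},"required":["rows"]}

```bash
ls; mkdir -p pics; cat > h.py <<'E'
import numpy as np,cv2
from workcell import env
def shot(n):
    p,d=env.read_camera(n); c=env.get_calibration(n); np.savez('/tmp/'+n,p=p,d=d,K=c['mtx'],R=c['R'],t=c['t']); return p,d
def load(n): return np.load('/tmp/'+n+'.npz')
def cloud(n):
    f=load(n); d=f['d']; v,u=np.mgrid[:d.shape[0],:d.shape[1]]
    r=np.stack([u,v,np.ones_like(u)],-1)@np.linalg.inv(np.array(f['K'])).T*d[...,None]
    return (r-np.array(f['t']))@np.array(f['R'])
E
python3 - <<'E'
from h import *
for n in('side','top'):
    p,d=shot(n); cv2.imwrite(f'pics/{n}0.png',p)
    c=env.get_calibration(n); print(n,c['mtx'],-np.array(c['R']).T@c['t'])
print(env.get_state(),env.hold_point_z)
E
```

```text
pics
side [[393.00044458   0.         283.08903593]
 [  0.         393.00044458 206.54728169]
 [  0.           0.           1.        ]] [0.26516243 0.70006048 0.66202676]
top [[473.37985666   0.         273.10546038]
 [  0.         473.37985666 220.39976105]
 [  0.           0.           1.        ]] [0.3060822  0.05720443 1.38681569]
{'clock': 0.1, 'joint_pos': array([ 1.19243682e+00,  3.13930726e-01,  4.50948765e-02,  1.30362073e+00,
       -1.31545884e-05,  1.43120450e+00]), 'qvel': array([-0.00256543, -0.00412107,  0.0032962 ,  0.00160457, -0.00030489,
       -0.00094055]), 'tau': array([ 2.11194514e-03, -4.81727135e+01,  2.99243009e+01,  1.28182996e-02,
       -7.53537870e-05, -8.60515392e-07]), 'tcp_pos': array([0.13582638, 0.55825025, 0.23049591]), 'orientation': array([-2.06229301e-04,  1.19100405e-01,  9.92881868e-01, -8.04127509e-04]), 'wrist_force': array([0.0730093 , 0.72110875, 0.34934944]), 'ft_torque': array([-0.03080809,  0.05601103,  0.00519735]), 'finger_gap': 0.0853473740786906} -0.0187
```

View pics/top0.png

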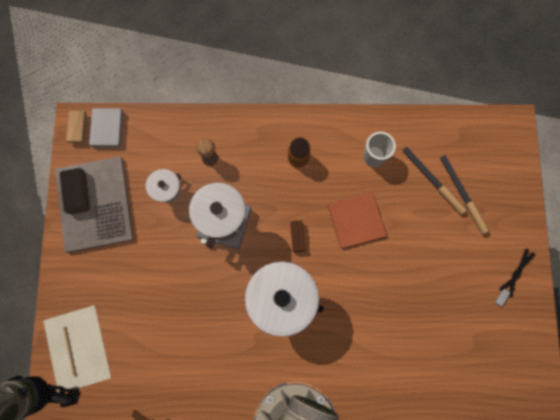

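View pics/side0.png

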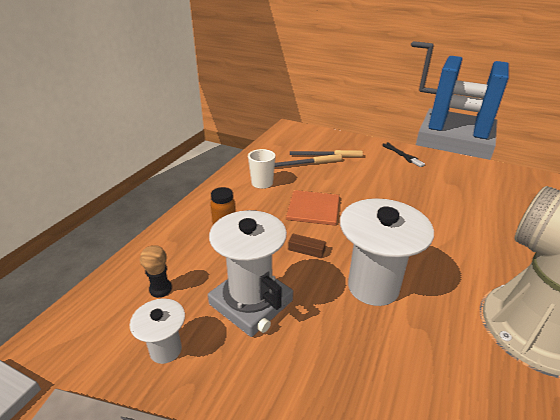

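Three cans have the same shape. In the top picture they are small at (163,185), medium on the hotplate at (217,210) and large at (282,298). The medium one on the hotplate fits. The tile is at (358,220) and the block at (298,236). Next I measure and check it in a crop.

```bash
python3 - <<'E'
from h import *
T=cloud('top');S=cloud('side');pt=load('top')['p'];ps=load('side')['p']
for nm,u,v in [('knob',216,208),('small',163,184),('big',282,298),('tile',358,220),('block',298,231),('jar',300,146),('crock',380,147),('brush',205,146)]: print(nm,T[v,u].round(3))
for nm,u,v in [('knob',248,226),('handle',272,291),('handle2',266,282)]: print('S',nm,S[v,u].round(3))
def fit(C,m,nm):
    P=C[m]; print(nm,len(P),'med',np.median(P,0).round(4),'min',P.min(0).round(3),'max',P.max(0).round(3)); return P
near=lambda C,x,y,r:np.hypot(C[...,0]-x,C[...,1]-y)<r
k=T[208,216]
for C,n in((T,'T'),(S,'S')):
    m=near(C,k[0],k[1],.1)&(C[...,2]>.185)&(C[...,2]<.203); P=fit(C,m,n+' brim')
    (cx,cy),r=cv2.minEnclosingCircle(P[:,:2].astype(np.float32)); print(' circ',cx,cy,r)
    m=near(C,k[0],k[1],.025)&(C[...,2]>.212); P=fit(C,m,n+' knob');(cx,cy),r=cv2.minEnclosingCircle(P[:,:2].astype(np.float32)); print(' circ',cx,cy,r)
    t=C[220,358] if n=='T' else C[207,314]
    g=ps if n=='S' else pt
    red=(g[...,2].astype(int)>1.9*g[...,1])
    m=near(C,t[0],t[1],.12)&(C[...,2]>.009)&(C[...,2]<.02); P=fit(C,m,n+' tile'); R=cv2.minAreaRect(P[:,:2].astype(np.float32)*1000); print(R)
    b=T[231,298]
    m=near(C,b[0],b[1],.07)&(C[...,2]>.024)&(C[...,2]<.036); P=fit(C,m,n+' block');print(cv2.minAreaRect(P[:,:2].astype(np.float32)*1000))
# dark handle in side
dk=(ps.max(-1)<70)&near(S,k[0],k[1],.13)&(S[...,2]>.06)&(S[...,2]<.16)
P=fit(S,dk,'handle')
r=np.hypot(P[:,0]-k[0],P[:,1]-k[1]);Q=P[(r>.07)]; print(Q.mean(0),len(Q),np.degrees(np.arctan2(Q[:,1].mean()-k[1],Q[:,0].mean()-k[0])))
b=T[298,282];m=near(T,b[0],b[1],.2)&(T[...,2]>b[2]-.04); P=fit(T,m,'bigcan');print(cv2.minEnclosingCircle(P[:,:2].astype(np.float32)))
c1=cv2.resize(ps[200:340,190:310],None,fx=4,fy=4,interpolation=cv2.INTER_CUBIC);cv2.imwrite('pics/crop.png',c1)
E
```

```text
knob [0.56  0.207 0.224]
small [0.652 0.371 0.112]
big [0.339 0.04  0.207]
tile [ 0.573 -0.186  0.014]
block [ 0.535 -0.008  0.035]
jar [ 0.769 -0.011  0.103]
crock [ 0.8   -0.259  0.013]
brush [0.761 0.257 0.12 ]
S knob [0.558 0.215 0.22 ]
S handle [0.519 0.196 0.05 ]
S handle2 [0.511 0.236 0.118]
T brim 1982 med [0.5586 0.2063 0.1999] min [0.491 0.136 0.19 ] max [0.634 0.278 0.203]
 circ 0.5626813769340515 0.20803092420101166 0.07221083343029022
T knob 140 med [0.5611 0.2073 0.2205] min [0.545 0.192 0.213] max [0.578 0.223 0.225]
 circ 0.5619844198226929 0.20785459876060486 0.016973067075014114
T tile 2030 med [ 0.5736 -0.1833  0.0137] min [ 0.49  -0.267  0.009] max [ 0.66  -0.099  0.02 ]
((575.02587890625, -183.50083923339844), (140.65708923339844, 140.3817596435547), 15.109941482543945)
T block 342 med [ 0.5215 -0.0083  0.0294] min [ 0.478 -0.029  0.024] max [0.569 0.012 0.036]
((523.3321533203125, -7.35150146484375), (89.30093383789062, 34.9783821105957), 6.274245738983154)
S brim 2778 med [0.5532 0.2214 0.2011] min [0.491 0.136 0.193] max [0.634 0.28  0.203]
 circ 0.56370931863
[... 184 characters left out ...]
70176899433
S tile 1396 med [ 0.5705 -0.1757  0.0142] min [ 0.489 -0.266  0.009] max [ 0.657 -0.098  0.018]
((574.239013671875, -183.43994140625), (139.94369506835938, 144.5061798095703), 15.167614936828613)
S block 378 med [ 0.521  -0.0031  0.0299] min [ 0.477 -0.027  0.024] max [0.567 0.014 0.033]
((522.2706298828125, -7.115688323974609), (89.69744873046875, 37.49830627441406), 3.9931812286376953)
handle 543 med [0.5028 0.2363 0.0978] min [0.478 0.216 0.061] max [0.525 0.249 0.126]
[0.48568877 0.24285967 0.09910029] 235 154.401294960929
bigcan 5226 med [0.3216 0.0565 0.183 ] min [ 0.246 -0.052  0.172] max [0.431 0.132 1.387]
((0.3391525149345398, 0.039831891655921936), 0.09291879087686539)
```

View pics/crop.png

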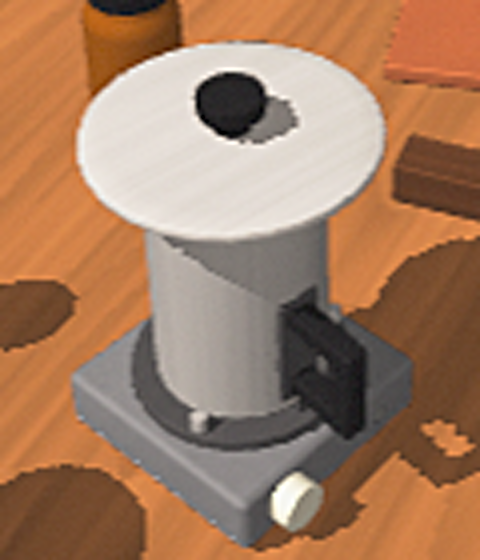

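The crop confirms it: the medium can stands on the hotplate between the guard pins, with its D handle towards the camera and right. It is at (0.562, 0.208), the knob top is at 0.223 so the lid is raised about 11 mm, and the tile is at (0.5746, -0.1835). Next I refine the handle bearing and compute the first move.

```bash
cat >> h.py <<'E'
from scipy.spatial.transform import Rotation as Ro
def pose():
    s=env.get_state(); q=s['orientation']; return np.array(s['tcp_pos']),Ro.from_quat([q[1],q[2],q[3],q[0]]),s
def tgt(th,tilt,hold):
    e=np.array([np.cos(th),np.sin(th),0]);n=np.array([np.sin(th),-np.cos(th),0]);Z=np.array([0,0,1.])
    z=-np.cos(tilt)*Z-np.sin(tilt)*e; x=np.cross(n,z); return Ro.from_matrix(np.c_[x,n,z]), np.array(hold)+.0187*z
def plan(R,p):
    p0,R0,s=pose(); print('rotvec deg',np.degrees((R0.inv()*R).as_rotvec()).round(2),'shift in target axes mm',(R.inv().apply(p-p0)*1000).round(1),'in cur axes',(R0.inv().apply(p-p0)*1000).round(1))
E
python3 - <<'E'
from h import *
from scipy.optimize import minimize
S=cloud('side');p=load('side')['p'];c=np.array([.5622,.208])
dk=(p.max(-1)<70)&(np.hypot(S[...,0]-c[0],S[...,1]-c[1])<.11)&(S[...,2]>.068)&(S[...,2]<.118)
P=S[dk][:,:2]-c; P=P[np.hypot(*P.T)>.074]
def cost(a,full=False):
    e=np.array([np.cos(a),np.sin(a)]);n=np.array([-e[1],e[0]]);u=P@e-.084;v=P@n
    d=np.abs(np.maximum(abs(u)-.006,abs(v)-.007)); 
    return (u,v,d) if full else np.minimum(d,.01).mean()
A=np.radians(np.arange(140,175,.5));C=[cost(a) for a in A];a=A[np.argmin(C)];print(len(P),np.degrees(a),min(C))
u,v,d=cost(a,True);print(np.percentile(u,[5,50,95]),np.percentile(v,[5,50,95]))
e=np.array([np.cos(a),np.sin(a)]);g=np.r_[c+.084*e,.094];print('grasp',g)
R,tp=tgt(a,np.radians(35),g); z=R.as_matrix()[:,2]; print('z',z)
plan(R,tp-.11*z)
R0,_=tgt(a,0,g); plan(R0,tp)
E
```

```text
160 158.0 0.0007533648752137679
[-0.00656977  0.00424053  0.00601136] [-0.00804051 -0.0057992   0.00319794]
grasp [0.48431656 0.23946695 0.094     ]
z [ 0.53181081 -0.21486551 -0.81915204]
rotvec deg [  2.45 -34.94   8.09] shift in target axes mm [-284.2 -165.   274.3] in cur axes [-362.2 -219.6   62. ]
rotvec deg [-0.1  -0.01  8.32] shift in target axes mm [-453.3 -165.   151.8] in cur axes [-424.6 -228.6  152.1]
```

>>> arm_command(rows=[{"rot": [0, 0, 0.0231], "delta_pos": [0, 0, 0], "fingers": 0}, {"rot": [0, -0.01944, 0], "delta_pos": [0, 0, 0], "fingers": 0}, {"rot": [0, -0.01944, 0], "delta_pos": [0, 0, 0], "fingers": 0}, {"rot": [0, -0.01944, 0], "delta_pos": [0, 0, 0], "fingers": 0}, {"rot": [0, -0.01944, 0], "delta_pos": [0, 0, 0], "fingers": 0}, {"rot": [0, -0.01944, 0], "delta_pos": [0, 0, 0], "fingers": 0}, {"rot": [0, 0, 0], "delta_pos": [0, 0, 0], "fingers": 0}])

```text
clock: 0.8
tcp_pos: [0.1335, 0.5585, 0.2279]
orientation: [0.296, 0.179, 0.936, -0.06]
wrist_force: [-0.2, 1.6, -0.3]
finger_gap: 0.0857
```

>>> arm_command(rows=[{"delta_pos": [-0.75, -0.434, 0.72], "rot": [0, 0, 0], "fingers": 0}, {"delta_pos": [-0.75, -0.434, 0.72], "rot": [0, 0, 0], "fingers": 0}, {"delta_pos": [-0.75, -0.434, 0.72], "rot": [0, 0, 0], "fingers": 0}, {"delta_pos": [-0.75, -0.434, 0.72], "rot": [0, 0, 0], "fingers": 0}, {"delta_pos": [-0.75, -0.434, 0.72], "rot": [0, 0, 0], "fingers": 0}, {"delta_pos": [-0.75, -0.434, 0.72], "rot": [0, 0, 0], "fingers": 0}, {"delta_pos": [-0.75, -0.434, 0.72], "rot": [0, 0, 0], "fingers": 0}, {"delta_pos": [-0.75, -0.434, 0.72], "rot": [0, 0, 0], "fingers": 0}, {"delta_pos": [-0.75, -0.434, 0.72], "rot": [0, 0, 0], "fingers": 0}, {"delta_pos": [-0.75, -0.434, 0.72], "rot": [0, 0, 0], "fingers": 0}, {"delta_pos": [-0.75, -0.434, 0.72], "rot": [0, 0, 0], "fingers": 0}, {"delta_pos": [-0.75, -0.434, 0.72], "rot": [0, 0, 0], "fingers": 0}, {"delta_pos": [-0.75, -0.434, 0.72], "rot": [0, 0, 0], "fingers": 0}, {"delta_pos": [-0.75, -0.434, 0.72], "rot": [0, 0, 0], "fingers": 0}, {"delta_pos": [-0.75, -0.434, 0.72], "rot": [0, 0, 0], "fingers": 0}, {"delta_pos": [-0.75, -0.434, 0.72], "rot": [0, 0, 0], "fingers": 0}, {"delta_pos": [-0.75, -0.434, 0.72], "rot": [0, 0, 0], "fingers": 0}, {"delta_pos": [-0.75, -0.434, 0.72], "rot": [0, 0, 0], "fingers": 0}, {"delta_pos": [0, 0, 0], "rot": [0, 0, 0], "fingers": 0}, {"delta_pos": [0, 0, 0], "rot": [0, 0, 0], "fingers": 0}])

```text
clock: 2.8
tcp_pos: [0.4206, 0.2746, 0.1741]
orientation: [0.295, 0.183, 0.936, -0.057]
wrist_force: [-0.5, -1.8, 1.0]
finger_gap: 0.0852
```

```bash
python3 - <<'E'
from h import *
R,tp=tgt(np.radians(158),np.radians(35),[.4843,.2395,.094]);plan(R,tp);p,_,s=pose();print(p,s['clock'],s['joint_pos'].round(2))
a,_=shot('side');b,_=shot('top');cv2.imwrite('pics/s1.png',np.hstack([cv2.resize(a[150:360,160:440],(560,420)),cv2.resize(b[130:270,140:230],(240,420))[:, :240]]))
E
```

```text
rotvec deg [ 0.   -0.05 -0.12] shift in target axes mm [-13.2  -8.7 125.7] in cur axes [-13.3  -8.7 125.7]
[0.42061057 0.27458373 0.17408643] 2.8 [ 0.73  0.03 -0.6   0.64 -0.54  1.03]
```

View pics/s1.png

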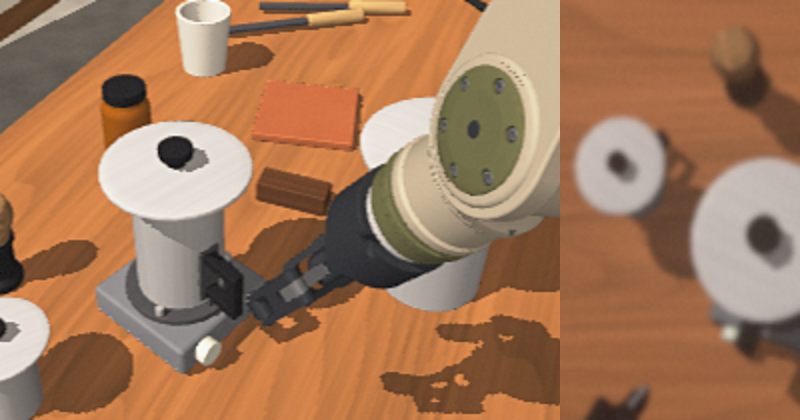

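The gripper is lined up short of the handle, with its open fingers at about (280,295) in the crop and the bar at (222,282). Going in.

>>> arm_command(rows=[{"delta_pos": [-0.66, -0.435, 0.2], "rot": [0, 0, 0], "fingers": 0}, {"delta_pos": [0, 0, 0.7], "rot": [0, 0, 0], "fingers": 0}, {"delta_pos": [0, 0, 0.7], "rot": [0, 0, 0], "fingers": 0}, {"delta_pos": [0, 0, 0.7], "rot": [0, 0, 0], "fingers": 0}, {"delta_pos": [0, 0, 0.7], "rot": [0, 0, 0], "fingers": 0}, {"delta_pos": [0, 0, 0.7], "rot": [0, 0, 0], "fingers": 0}, {"delta_pos": [0, 0, 0.7], "rot": [0, 0, 0], "fingers": 0}, {"delta_pos": [0, 0, 0.7], "rot": [0, 0, 0], "fingers": 0}, {"delta_pos": [0, 0, 0.6], "rot": [0, 0, 0], "fingers": 0}, {"delta_pos": [0, 0, 0.6], "rot": [0, 0, 0], "fingers": 0}, {"delta_pos": [0, 0, 0], "rot": [0, 0, 0], "fingers": 0}, {"delta_pos": [0, 0, 0], "rot": [0, 0, 0], "fingers": 0}])

```text
clock: 4.1
tcp_pos: [0.4938, 0.2367, 0.0781]
orientation: [0.295, 0.182, 0.936, -0.057]
wrist_force: [-0.4, -0.2, -0.1]
finger_gap: 0.0851
```

```bash
python3 - <<'E'
from h import *
R,tp=tgt(np.radians(158),np.radians(35),[.4843,.2395,.094]);plan(R,tp);p,_,s=pose();print(p,s['clock'],s['wrist_force'])
a,_=shot('side');cv2.imwrite('pics/s2.png',cv2.resize(a[200:340,200:380],(720,560),interpolation=cv2.INTER_CUBIC))
E
```

```text
rotvec deg [ 0.02 -0.04  0.05] shift in target axes mm [-1.1 -1.  -0. ] in cur axes [-1.1 -1.  -0. ]
[0.49380121 0.23670851 0.0780721 ] 4.1 [-0.38120543 -0.20558752 -0.10204502]
```

View pics/s2.png

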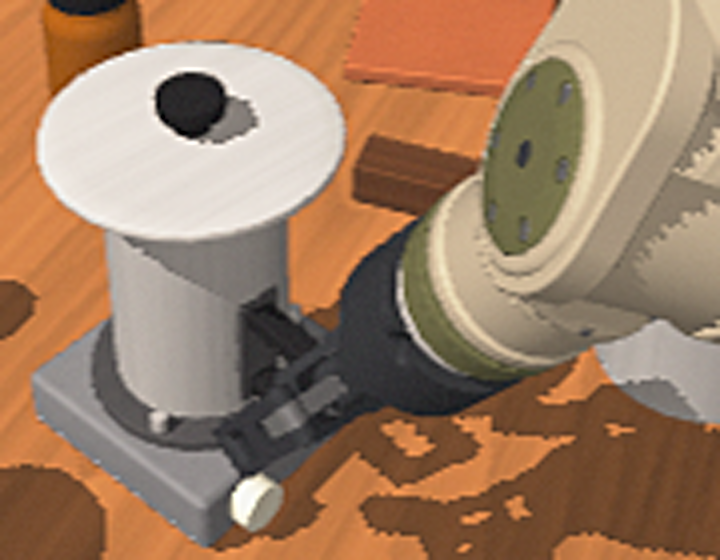

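The bar lies between the open fingers, at about (285,370) in the crop. Closing gently first, then firmly.

>>> arm_command(rows=[{"delta_pos": [-0.055, -0.05, 0], "rot": [0, 0, 0], "fingers": 0.3}, {"delta_pos": [0, 0, 0], "rot": [0, 0, 0], "fingers": 1}, {"delta_pos": [0, 0, 0], "rot": [0, 0, 0], "fingers": 1}, {"delta_pos": [0, 0, 0], "rot": [0, 0, 0], "fingers": 1}, {"delta_pos": [0, 0, 0], "rot": [0, 0, 0], "fingers": 1}, {"delta_pos": [0, 0, 0], "rot": [0, 0, 0], "fingers": 1}, {"delta_pos": [0, 0, 0], "rot": [0, 0, 0], "fingers": 1}, {"delta_pos": [0, 0, 0], "rot": [0, 0, 0], "fingers": 1}, {"delta_pos": [0, 0, 0], "rot": [0, 0, 0], "fingers": 1}, {"delta_pos": [0, 0, 0], "rot": [0, 0, 0], "fingers": 1}], squeeze=30)

```text
clock: 5.15
tcp_pos: [0.4948, 0.2351, 0.079]
orientation: [0.295, 0.182, 0.936, -0.057]
wrist_force: [-3.1, 1.0, 3.9]
finger_gap: 0.0132
```

>>> arm_command(rows=[{"delta_pos": [0, 0, 0], "rot": [0, 0, 0], "fingers": 1}, {"delta_pos": [0, 0, 0], "rot": [0, 0, 0], "fingers": 1}, {"delta_pos": [0, 0, 0], "rot": [0, 0, 0], "fingers": 1}, {"delta_pos": [0, 0, 0], "rot": [0, 0, 0], "fingers": 1}], squeeze=115)

```text
clock: 5.55
tcp_pos: [0.4948, 0.2351, 0.0792]
orientation: [0.295, 0.182, 0.936, -0.057]
wrist_force: [-3.8, 1.8, 6.1]
finger_gap: 0.0122
```

>>> arm_command(rows=[{"delta_pos": [-0.1, 0, -0.143], "rot": [0, 0, 0], "fingers": 1}, {"delta_pos": [-0.144, 0, -0.205], "rot": [0, 0, 0], "fingers": 1}, {"delta_pos": [-0.144, 0, -0.205], "rot": [0, 0, 0], "fingers": 1}, {"delta_pos": [-0.144, 0, -0.205], "rot": [0, 0, 0], "fingers": 1}, {"delta_pos": [-0.144, 0, -0.205], "rot": [0, 0, 0], "fingers": 1}, {"delta_pos": [-0.144, 0, -0.205], "rot": [0, 0, 0], "fingers": 1}, {"delta_pos": [-0.144, 0, -0.205], "rot": [0, 0, 0], "fingers": 1}, {"delta_pos": [-0.144, 0, -0.205], "rot": [0, 0, 0], "fingers": 1}, {"delta_pos": [0, 0, 0], "rot": [0, 0, 0], "fingers": 1}, {"delta_pos": [0, 0, 0], "rot": [0, 0, 0], "fingers": 1}])

```text
clock: 6.55
tcp_pos: [0.4948, 0.235, 0.1176]
orientation: [0.295, 0.182, 0.936, -0.057]
wrist_force: [0.1, 0.4, -5.7]
finger_gap: 0.012
```

```bash
cat >> h.py <<'E'
from scipy.optimize import least_squares
def lidfit(C,k,zb):
    "brim plane normal, knob-top centre, from cloud"
    m=(np.hypot(C[...,0]-k[0],C[...,1]-k[1])<.085)&(abs(C[...,2]-zb)<.025); P=C[m]
    for _ in range(4):
        c=P.mean(0);n=np.linalg.svd(P-c,full_matrices=False)[2][2];n*=np.sign(n[2]);P=P[abs((P-c)@n)<.004]
    m=(np.hypot(C[...,0]-k[0],C[...,1]-k[1])<.04);Q=C[m];h=(Q-c)@n;K=Q[(h>.014)&(h<.026)]
    (x,y),r=cv2.minEnclosingCircle(K[:,:2].astype(np.float32))
    (bx,by),br=cv2.minEnclosingCircle(P[:,:2].astype(np.float32))
    print('normal',n.round(4),'brim c',c.round(4),'circ',round(bx,4),round(by,4),round(br,4),'knob',round(x,4),round(y,4),round(r,4),'top',np.percentile(K[:,2],80).round(4)); return n
E
python3 - <<'E'
from h import *
p,_,s=pose();print(p,s['clock'],s['wrist_force'])
for n in('side','top'): shot(n);lidfit(cloud(n),(.562,.208),.24)
a=load('side')['p'];cv2.imwrite('pics/s3.png',cv2.resize(a[170:340,180:400],(720,556),interpolation=cv2.INTER_CUBIC))
E
```

```text
[0.49476465 0.23496406 0.1175557 ] 6.55 [ 0.12802892  0.3761     -5.69254729]
normal [0.0049 0.003  1.    ] brim c [0.5578 0.2171 0.2388] circ 0.5623 0.2086 0.0718 knob 0.5632 0.2078 0.0173 top 0.2595
normal [ 0.0043 -0.0034  1.    ] brim c [0.5613 0.2055 0.2379] circ 0.5625 0.2068 0.0718 knob 0.5627 0.2062 0.017 top 0.2596
```

View pics/s3.png

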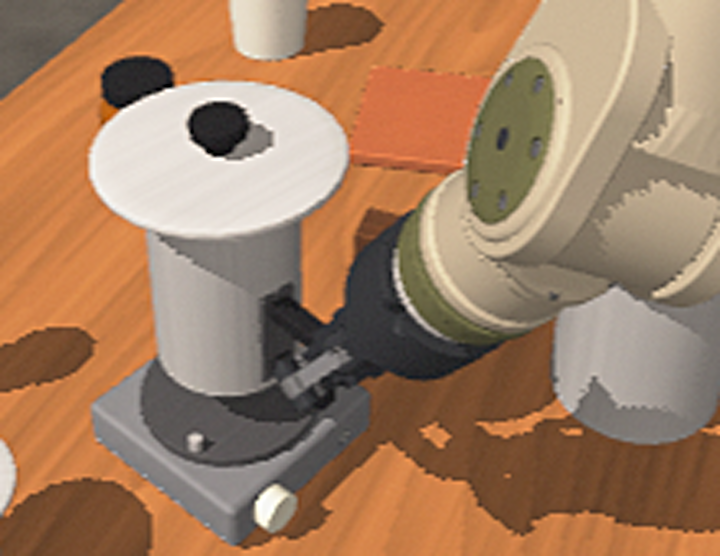

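The can is off the plate and level, with the brim normal within 0.5°, and the handle is held firmly. Raising it further, then carrying it across.

>>> arm_command(rows=[{"delta_pos": [-0.2, 0, -0.285], "rot": [0, 0, 0], "fingers": 1}, {"delta_pos": [-0.287, 0, -0.41], "rot": [0, 0, 0], "fingers": 1}, {"delta_pos": [-0.287, 0, -0.41], "rot": [0, 0, 0], "fingers": 1}, {"delta_pos": [-0.287, 0, -0.41], "rot": [0, 0, 0], "fingers": 1}, {"delta_pos": [-0.287, 0, -0.41], "rot": [0, 0, 0], "fingers": 1}, {"delta_pos": [-0.287, 0, -0.41], "rot": [0, 0, 0], "fingers": 1}, {"delta_pos": [-0.287, 0, -0.41], "rot": [0, 0, 0], "fingers": 1}, {"delta_pos": [-0.287, 0, -0.41], "rot": [0, 0, 0], "fingers": 1}, {"delta_pos": [-0.287, 0, -0.41], "rot": [0, 0, 0], "fingers": 1}, {"delta_pos": [-0.287, 0, -0.41], "rot": [0, 0, 0], "fingers": 1}, {"delta_pos": [-0.1, 0, -0.143], "rot": [0, 0, 0], "fingers": 1}, {"delta_pos": [0, 0, 0], "rot": [0, 0, 0], "fingers": 1}])

```text
clock: 7.85
tcp_pos: [0.4951, 0.2351, 0.2188]
orientation: [0.296, 0.182, 0.936, -0.057]
wrist_force: [0.5, 0.2, -6.3]
finger_gap: 0.0119
```

>>> arm_command(rows=[{"delta_pos": [-0.067, -0.187, 0.047], "rot": [0, 0, 0], "fingers": 1}, {"delta_pos": [-0.135, -0.373, 0.094], "rot": [0, 0, 0], "fingers": 1}, {"delta_pos": [-0.202, -0.56, 0.141], "rot": [0, 0, 0], "fingers": 1}, {"delta_pos": [-0.202, -0.56, 0.141], "rot": [0, 0, 0], "fingers": 1}, {"delta_pos": [-0.202, -0.56, 0.141], "rot": [0, 0, 0], "fingers": 1}, {"delta_pos": [-0.202, -0.56, 0.141], "rot": [0, 0, 0], "fingers": 1}, {"delta_pos": [-0.202, -0.56, 0.141], "rot": [0, 0, 0], "fingers": 1}, {"delta_pos": [-0.202, -0.56, 0.141], "rot": [0, 0, 0], "fingers": 1}, {"delta_pos": [-0.202, -0.56, 0.141], "rot": [0, 0, 0], "fingers": 1}, {"delta_pos": [-0.202, -0.56, 0.141], "rot": [0, 0, 0], "fingers": 1}, {"delta_pos": [-0.202, -0.56, 0.141], "rot": [0, 0, 0], "fingers": 1}, {"delta_pos": [-0.202, -0.56, 0.141], "rot": [0, 0, 0], "fingers": 1}, {"delta_pos": [-0.202, -0.56, 0.141], "rot": [0, 0, 0], "fingers": 1}, {"delta_pos": [-0.202, -0.56, 0.141], "rot": [0, 0, 0], "fingers": 1}, {"delta_pos": [-0.202, -0.56, 0.141], "rot": [0, 0, 0], "fingers": 1}, {"delta_pos": [-0.202, -0.56, 0.141], "rot": [0, 0, 0], "fingers": 1}, {"delta_pos": [-0.202, -0.56, 0.141], "rot": [0, 0, 0], "fingers": 1}, {"delta_pos": [-0.202, -0.56, 0.141], "rot": [0, 0, 0], "fingers": 1}, {"delta_pos": [-0.202, -0.56, 0.141], "rot": [0, 0, 0], "fingers": 1}, {"delta_pos": [-0.202, -0.56, 0.141], "rot": [0, 0, 0], "fingers": 1}])

```text
clock: 9.85
tcp_pos: [0.5012, 0.0012, 0.2178]
orientation: [0.295, 0.182, 0.936, -0.058]
wrist_force: [-0.0, 0.1, -6.0]
finger_gap: 0.012
```

>>> arm_command(rows=[{"delta_pos": [-0.202, -0.56, 0.141], "rot": [0, 0, 0], "fingers": 1}, {"delta_pos": [-0.202, -0.56, 0.141], "rot": [0, 0, 0], "fingers": 1}, {"delta_pos": [-0.202, -0.56, 0.141], "rot": [0, 0, 0], "fingers": 1}, {"delta_pos": [-0.202, -0.56, 0.141], "rot": [0, 0, 0], "fingers": 1}, {"delta_pos": [-0.202, -0.56, 0.141], "rot": [0, 0, 0], "fingers": 1}, {"delta_pos": [-0.202, -0.56, 0.141], "rot": [0, 0, 0], "fingers": 1}, {"delta_pos": [-0.202, -0.56, 0.141], "rot": [0, 0, 0], "fingers": 1}, {"delta_pos": [-0.202, -0.56, 0.141], "rot": [0, 0, 0], "fingers": 1}, {"delta_pos": [-0.202, -0.56, 0.141], "rot": [0, 0, 0], "fingers": 1}, {"delta_pos": [-0.202, -0.56, 0.141], "rot": [0, 0, 0], "fingers": 1}, {"delta_pos": [-0.202, -0.56, 0.141], "rot": [0, 0, 0], "fingers": 1}, {"delta_pos": [-0.202, -0.56, 0.141], "rot": [0, 0, 0], "fingers": 1}, {"delta_pos": [-0.135, -0.373, 0.094], "rot": [0, 0, 0], "fingers": 1}, {"delta_pos": [-0.067, -0.187, 0.047], "rot": [0, 0, 0], "fingers": 1}, {"delta_pos": [0, 0, 0], "rot": [0, 0, 0], "fingers": 1}, {"delta_pos": [0, 0, 0], "rot": [0, 0, 0], "fingers": 1}, {"delta_pos": [0, 0, 0], "rot": [0, 0, 0], "fingers": 1}])

```text
clock: 11.55
tcp_pos: [0.5065, -0.156, 0.2179]
orientation: [0.295, 0.182, 0.936, -0.057]
wrist_force: [0.4, -0.7, -6.5]
finger_gap: 0.012
```

```bash
python3 - <<'E'
from h import *
p,R,s=pose();print(p,s['clock'],s['wrist_force'],s['joint_pos'].round(2))
for n in('side','top'): shot(n);lidfit(cloud(n),(.5746,-.1835),.34)
R2,_=tgt(np.radians(158),np.radians(35),[0,0,0]);plan(R2,p)
a=load('side')['p'];cv2.imwrite('pics/s4.png',a)
E
```

```text
[ 0.50647538 -0.15604136  0.21786127] 11.55 [ 0.41814306 -0.69345573 -6.50246873] [-0.48 -0.22 -0.75  0.43  0.06 -0.08]
normal [-7.000e-04  2.180e-02  9.998e-01] brim c [ 0.5671 -0.1642  0.339 ] circ 0.574 -0.1805 0.0712 knob 0.5749 -0.1823 0.0165 top 0.3597
normal [ 3.1e-03 -6.0e-04  1.0e+00] brim c [ 0.5735 -0.183   0.3389] circ 0.5749 -0.1834 0.0717 knob 0.5759 -0.1849 0.0182 top 0.3603
rotvec deg [ 0.03 -0.02  0.03] shift in target axes mm [ 0.2 -0.   0. ] in cur axes [ 0.2 -0.   0. ]
```

View pics/s4.png

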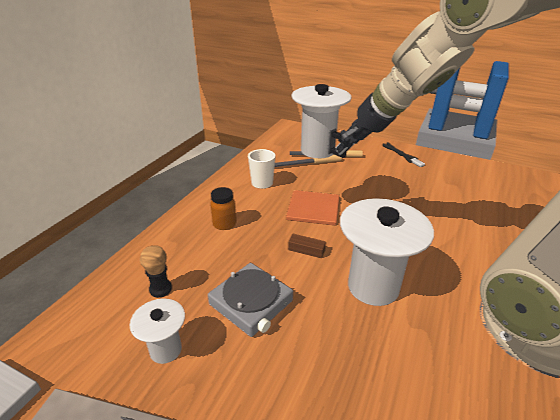

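The can is level above the tile, with its axis within about 2 mm of the tile's centre; in the side view it is at (320,125) and raised. Lowering it.

>>> arm_command(rows=[{"delta_pos": [0.15, 0, 0.214], "rot": [0, 0, 0], "fingers": 1}, {"delta_pos": [0.373, 0, 0.532], "rot": [0, 0, 0], "fingers": 1}, {"delta_pos": [0.373, 0, 0.532], "rot": [0, 0, 0], "fingers": 1}, {"delta_pos": [0.373, 0, 0.532], "rot": [0, 0, 0], "fingers": 1}, {"delta_pos": [0.373, 0, 0.532], "rot": [0, 0, 0], "fingers": 1}, {"delta_pos": [0.373, 0, 0.532], "rot": [0, 0, 0], "fingers": 1}, {"delta_pos": [0.373, 0, 0.532], "rot": [0, 0, 0], "fingers": 1}, {"delta_pos": [0.373, 0, 0.532], "rot": [0, 0, 0], "fingers": 1}, {"delta_pos": [0.373, 0, 0.532], "rot": [0, 0, 0], "fingers": 1}, {"delta_pos": [0.373, 0, 0.532], "rot": [0, 0, 0], "fingers": 1}, {"delta_pos": [0.373, 0, 0.532], "rot": [0, 0, 0], "fingers": 1}, {"delta_pos": [0.373, 0, 0.532], "rot": [0, 0, 0], "fingers": 1}, {"delta_pos": [0.23, 0, 0.328], "rot": [0, 0, 0], "fingers": 1}, {"delta_pos": [0.115, 0, 0.164], "rot": [0, 0, 0], "fingers": 1}, {"delta_pos": [0, 0, 0], "rot": [0, 0, 0], "fingers": 1}, {"delta_pos": [0, 0, 0], "rot": [0, 0, 0], "fingers": 1}])

```text
clock: 13.25
tcp_pos: [0.507, -0.1566, 0.0583]
orientation: [0.295, 0.182, 0.936, -0.057]
wrist_force: [-0.0, 0.4, -5.8]
finger_gap: 0.0121
```

```bash
python3 - <<'E'
from h import *
p,R,s=pose();print(p,s['clock'],s['wrist_force'])
for n in('side','top'): shot(n);lidfit(cloud(n),(.5746,-.1835),.178)
E
```

```text
[ 0.50695453 -0.15659919  0.0582679 ] 13.25 [-0.04919728  0.42841976 -5.84667632]
normal [0.0016 0.0118 0.9999] brim c [ 0.5692 -0.1694  0.1797] circ 0.574 -0.1813 0.0716 knob 0.5729 -0.1833 0.0179 top 0.2006
normal [ 7.3e-03 -5.0e-04  1.0e+00] brim c [ 0.5748 -0.1834  0.1796] circ 0.5759 -0.1845 0.0717 knob 0.5759 -0.1849 0.0171 top 0.2017
```

>>> arm_command(rows=[{"delta_pos": [0.0574, 0, 0.082], "rot": [0, 0, 0], "fingers": 1}, {"delta_pos": [0.0574, 0, 0.082], "rot": [0, 0, 0], "fingers": 1}, {"delta_pos": [0.0574, 0, 0.082], "rot": [0, 0, 0], "fingers": 1}, {"delta_pos": [0.0574, 0, 0.082], "rot": [0, 0, 0], "fingers": 1}, {"delta_pos": [0.0574, 0, 0.082], "rot": [0, 0, 0], "fingers": 1}, {"delta_pos": [0.0287, 0, 0.041], "rot": [0, 0, 0], "fingers": 1}, {"delta_pos": [0.0287, 0, 0.041], "rot": [0, 0, 0], "fingers": 1}, {"delta_pos": [0, 0, 0], "rot": [0, 0, 0], "fingers": 1}, {"delta_pos": [0, 0, 0], "rot": [0, 0, 0], "fingers": 1}])

```text
clock: 14.25
tcp_pos: [0.5091, -0.1572, 0.0476]
orientation: [0.293, 0.182, 0.937, -0.057]
wrist_force: [-0.0, -0.4, -5.9]
finger_gap: 0.0122
```

>>> arm_command(rows=[{"delta_pos": [0.0287, 0, 0.041], "rot": [0, 0, 0], "fingers": 1}, {"delta_pos": [0, 0, 0], "rot": [0, 0, 0], "fingers": 1}, {"delta_pos": [0, 0, 0], "rot": [0, 0, 0], "fingers": 1}])

```text
clock: 14.55
tcp_pos: [0.5094, -0.1573, 0.0468]
orientation: [0.293, 0.182, 0.937, -0.057]
wrist_force: [-0.2, 0.8, -6.5]
finger_gap: 0.0122
```

```bash
python3 - <<'E'
from h import *
p,R,s=pose();print(p,s['joint_pos'].round(3),s['tau'].round(1),s['ft_torque'].round(2))
R2,_=tgt(np.radians(158),np.radians(35),[0,0,0]);plan(R2,p)
for n in('side','top'): shot(n);lidfit(cloud(n),(.576,-.1835),.166)
E
```

```text
[ 0.50939909 -0.15727731  0.04678509] [-0.482  0.079 -1.027 -0.139  0.056 -0.08 ] [ -0.  -30.8  26.   -7.5   0.3   0. ] [0.66 1.55 0.  ]
rotvec deg [-0.   -0.26 -0.  ] shift in target axes mm [0. 0. 0.] in cur axes [0. 0. 0.]
normal [0.0086 0.0091 0.9999] brim c [ 0.5728 -0.1713  0.1678] circ 0.577 -0.1829 0.0719 knob 0.5772 -0.1845 0.0177 top 0.1888
normal [ 0.0106 -0.0059  0.9999] brim c [ 0.5773 -0.1848  0.1675] circ 0.5785 -0.1855 0.0718 knob 0.5791 -0.1856 0.0172 top 0.1892
```

Joint 3 is at its limit (-1.03) with the foot about 2 mm above the tile. I'll raise the can slightly and turn it 36° about its own axis, so the wrist sits farther from the base, then lower again.

>>> arm_command(rows=[{"delta_pos": [-0.144, 0, -0.205], "rot": [0, 0, 0], "fingers": 1}, {"delta_pos": [-0.287, 0, -0.41], "rot": [0, 0, 0], "fingers": 1}, {"delta_pos": [-0.287, 0, -0.41], "rot": [0, 0, 0], "fingers": 1}, {"delta_pos": [-0.144, 0, -0.205], "rot": [0, 0, 0], "fingers": 1}, {"delta_pos": [0, 0, 0], "rot": [0, 0, 0], "fingers": 1}, {"delta_pos": [-0.004, -0.194, 0.003], "rot": [-0.00478, 0, -0.00683], "fingers": 1}, {"delta_pos": [-0.004, -0.194, 0.003], "rot": [-0.00478, 0, -0.00683], "fingers": 1}, {"delta_pos": [-0.004, -0.194, 0.003], "rot": [-0.00478, 0, -0.00683], "fingers": 1}, {"delta_pos": [-0.004, -0.194, 0.003], "rot": [-0.00478, 0, -0.00683], "fingers": 1}, {"delta_pos": [-0.004, -0.194, 0.003], "rot": [-0.00478, 0, -0.00683], "fingers": 1}, {"delta_pos": [-0.004, -0.194, 0.003], "rot": [-0.00478, 0, -0.00683], "fingers": 1}, {"delta_pos": [-0.004, -0.194, 0.003], "rot": [-0.00478, 0, -0.00683], "fingers": 1}, {"delta_pos": [-0.004, -0.194, 0.003], "rot": [-0.00478, 0, -0.00683], "fingers": 1}, {"delta_pos": [-0.004, -0.194, 0.003], "rot": [-0.00478, 0, -0.00683], "fingers": 1}, {"delta_pos": [-0.004, -0.194, 0.003], "rot": [-0.00478, 0, -0.00683], "fingers": 1}, {"delta_pos": [-0.004, -0.194, 0.003], "rot": [-0.00478, 0, -0.00683], "fingers": 1}, {"delta_pos": [-0.004, -0.194, 0.003], "rot": [-0.00478, 0, -0.00683], "fingers": 1}, {"delta_pos": [0, 0, 0], "rot": [0, 0, 0], "fingers": 1}, {"delta_pos": [0, 0, 0], "rot": [0, 0, 0], "fingers": 1}])

```text
clock: 16.55
tcp_pos: [0.5063, -0.2037, 0.0763]
orientation: [0.296, -0.115, 0.947, 0.037]
wrist_force: [-0.2, -0.3, -6.3]
finger_gap: 0.012
```

```bash
python3 - <<'E'
from h import *
p,R,s=pose();print(p,s['clock'],s['wrist_force'],s['joint_pos'].round(3))
R2,_=tgt(np.radians(194),np.radians(35),[0,0,0]);plan(R2,p)
for n in('side','top'): shot(n);lidfit(cloud(n),(.576,-.1835),.195)
E
```

```text
[ 0.50627518 -0.20369089  0.07632631] 16.55 [-0.15464849 -0.26079464 -6.28759863] [-0.816  0.141 -0.773  0.33   0.521 -0.971]
rotvec deg [ 0.02 -0.26 -0.15] shift in target axes mm [0. 0. 0.] in cur axes [0. 0. 0.]
normal [0.008  0.0144 0.9999] brim c [ 0.5725 -0.1701  0.1973] circ 0.5772 -0.183 0.0714 knob 0.5787 -0.1836 0.0177 top 0.2181
normal [0.0104 0.0011 0.9999] brim c [ 0.5766 -0.1837  0.1968] circ 0.5784 -0.1844 0.072 knob 0.5779 -0.1842 0.0173 top 0.2191
```

>>> arm_command(rows=[{"delta_pos": [0.115, 0, 0.164], "rot": [0, 0, 0], "fingers": 1}, {"delta_pos": [0.115, 0, 0.164], "rot": [0, 0, 0], "fingers": 1}, {"delta_pos": [0.115, 0, 0.164], "rot": [0, 0, 0], "fingers": 1}, {"delta_pos": [0.115, 0, 0.164], "rot": [0, 0, 0], "fingers": 1}, {"delta_pos": [0.115, 0, 0.164], "rot": [0, 0, 0], "fingers": 1}, {"delta_pos": [0.115, 0, 0.164], "rot": [0, 0, 0], "fingers": 1}, {"delta_pos": [0.0574, 0, 0.082], "rot": [0, 0, 0], "fingers": 1}, {"delta_pos": [0.0574, 0, 0.082], "rot": [0, 0, 0], "fingers": 1}, {"delta_pos": [0.0287, 0, 0.041], "rot": [0, 0, 0], "fingers": 1}, {"delta_pos": [0, 0, 0], "rot": [0, 0, 0], "fingers": 1}, {"delta_pos": [0, 0, 0], "rot": [0, 0, 0], "fingers": 1}])

```text
clock: 17.75
tcp_pos: [0.5063, -0.2031, 0.0478]
orientation: [0.297, -0.116, 0.947, 0.038]
wrist_force: [-0.5, 0.0, -5.7]
finger_gap: 0.0123
```

>>> arm_command(rows=[{"delta_pos": [0.0287, 0, 0.041], "rot": [0, 0, 0], "fingers": 1}, {"delta_pos": [0, 0, 0], "rot": [0, 0, 0], "fingers": 1}, {"delta_pos": [0, 0, 0], "rot": [0, 0, 0], "fingers": 1}])

```text
clock: 18.05
tcp_pos: [0.5062, -0.203, 0.0467]
orientation: [0.297, -0.116, 0.947, 0.038]
wrist_force: [-0.6, -0.5, -5.8]
finger_gap: 0.0121
```

>>> arm_command(rows=[{"delta_pos": [0.0287, 0, 0.041], "rot": [0, 0, 0], "fingers": 1}, {"delta_pos": [0, 0, 0], "rot": [0, 0, 0], "fingers": 1}, {"delta_pos": [0, 0, 0], "rot": [0, 0, 0], "fingers": 1}])

```text
clock: 18.35
tcp_pos: [0.5062, -0.203, 0.0456]
orientation: [0.297, -0.116, 0.947, 0.038]
wrist_force: [-0.1, 1.1, -6.0]
finger_gap: 0.0123
```

>>> arm_command(rows=[{"delta_pos": [0.0144, 0, 0.0205], "rot": [0, 0, 0], "fingers": 1}, {"delta_pos": [0, 0, 0], "rot": [0, 0, 0], "fingers": 1}, {"delta_pos": [0, 0, 0], "rot": [0, 0, 0], "fingers": 1}])

```text
clock: 18.65
tcp_pos: [0.5062, -0.203, 0.0452]
orientation: [0.297, -0.116, 0.947, 0.038]
wrist_force: [-0.3, 0.2, -5.9]
finger_gap: 0.0124
```

>>> arm_command(rows=[{"delta_pos": [0.0144, 0, 0.0205], "rot": [0, 0, 0], "fingers": 1}, {"delta_pos": [0, 0, 0], "rot": [0, 0, 0], "fingers": 1}, {"delta_pos": [0, 0, 0], "rot": [0, 0, 0], "fingers": 1}])

```text
clock: 18.95
tcp_pos: [0.5062, -0.203, 0.0447]
orientation: [0.297, -0.116, 0.947, 0.038]
wrist_force: [0.2, -0.4, -5.9]
finger_gap: 0.0122
```

>>> arm_command(rows=[{"delta_pos": [0.0144, 0, 0.0205], "rot": [0, 0, 0], "fingers": 1}, {"delta_pos": [0, 0, 0], "rot": [0, 0, 0], "fingers": 1}, {"delta_pos": [0, 0, 0], "rot": [0, 0, 0], "fingers": 1}])

```text
clock: 19.25
tcp_pos: [0.5063, -0.203, 0.0443]
orientation: [0.297, -0.116, 0.947, 0.038]
wrist_force: [-0.5, 0.1, -5.5]
finger_gap: 0.0123
```

>>> arm_command(rows=[{"delta_pos": [0.0144, 0, 0.0205], "rot": [0, 0, 0], "fingers": 1}, {"delta_pos": [0, 0, 0], "rot": [0, 0, 0], "fingers": 1}, {"delta_pos": [0, 0, 0], "rot": [0, 0, 0], "fingers": 1}])

```text
clock: 19.55
tcp_pos: [0.5064, -0.2031, 0.044]
orientation: [0.297, -0.116, 0.947, 0.038]
wrist_force: [-0.9, -0.3, -3.2]
finger_gap: 0.0118
```

The tile is now taking some of the weight. One more small step.

>>> arm_command(rows=[{"delta_pos": [0.0144, 0, 0.0205], "rot": [0, 0, 0], "fingers": 1}, {"delta_pos": [0, 0, 0], "rot": [0, 0, 0], "fingers": 1}, {"delta_pos": [0, 0, 0], "rot": [0, 0, 0], "fingers": 1}])

```text
clock: 19.85
tcp_pos: [0.5065, -0.2032, 0.0435]
orientation: [0.297, -0.116, 0.947, 0.037]
wrist_force: [-2.1, 0.9, -1.4]
finger_gap: 0.0119
```

```bash
python3 - <<'E'
from h import *
p,R,s=pose();print(p,s['clock'],s['wrist_force'],s['joint_pos'].round(3))
for n in('side','top'): shot(n);lidfit(cloud(n),(.578,-.1835),.165)
E
```

```text
[ 0.5064859  -0.20317766  0.04354577] 19.85 [-2.09605234  0.87610168 -1.36463471] [-0.816  0.2   -0.814  0.231  0.523 -0.972]
normal [-0.0023  0.0119  0.9999] brim c [ 0.5721 -0.1703  0.1653] circ 0.576 -0.182 0.0716 knob 0.5775 -0.182 0.0174 top 0.186
normal [ 0.0034 -0.0014  1.    ] brim c [ 0.5767 -0.1846  0.165 ] circ 0.5774 -0.1847 0.072 knob 0.5774 -0.1845 0.017 top 0.1866
```

The can is level on the tile. Releasing, then backing out along the tool axis.

>>> arm_command(rows=[{"delta_pos": [0, 0, 0], "rot": [0, 0, 0], "fingers": 1}, {"delta_pos": [0, 0, 0], "rot": [0, 0, 0], "fingers": 1}, {"delta_pos": [0, 0, 0], "rot": [0, 0, 0], "fingers": 0.7}, {"delta_pos": [0, 0, 0], "rot": [0, 0, 0], "fingers": 0.5}, {"delta_pos": [0, 0, 0], "rot": [0, 0, 0], "fingers": 0.3}, {"delta_pos": [0, 0, 0], "rot": [0, 0, 0], "fingers": 0}, {"delta_pos": [0, 0, 0], "rot": [0, 0, 0], "fingers": 0}, {"delta_pos": [0, 0, 0], "rot": [0, 0, 0], "fingers": 0}, {"delta_pos": [0, 0, 0], "rot": [0, 0, 0], "fingers": 0}, {"delta_pos": [0, 0, 0], "rot": [0, 0, 0], "fingers": 0}], squeeze=20)

```text
clock: 20.95
tcp_pos: [0.5062, -0.203, 0.0432]
orientation: [0.297, -0.116, 0.947, 0.038]
wrist_force: [0.6, 0.6, -0.8]
finger_gap: 0.0853
```

>>> arm_command(rows=[{"delta_pos": [0, 0, -0.3], "rot": [0, 0, 0], "fingers": 0}, {"delta_pos": [0, 0, -0.6], "rot": [0, 0, 0], "fingers": 0}, {"delta_pos": [0, 0, -0.6], "rot": [0, 0, 0], "fingers": 0}, {"delta_pos": [0, 0, -0.6], "rot": [0, 0, 0], "fingers": 0}, {"delta_pos": [0, 0, -0.6], "rot": [0, 0, 0], "fingers": 0}, {"delta_pos": [0, 0, -0.6], "rot": [0, 0, 0], "fingers": 0}, {"delta_pos": [0, 0, -0.6], "rot": [0, 0, 0], "fingers": 0}, {"delta_pos": [0, 0, -0.6], "rot": [0, 0, 0], "fingers": 0}, {"delta_pos": [0, 0, -0.6], "rot": [0, 0, 0], "fingers": 0}, {"delta_pos": [0, 0, -0.6], "rot": [0, 0, 0], "fingers": 0}, {"delta_pos": [0, 0, 0], "rot": [0, 0, 0], "fingers": 0}])

```text
clock: 22.05
tcp_pos: [0.4432, -0.22, 0.1384]
orientation: [0.297, -0.116, 0.947, 0.036]
wrist_force: [-0.0, -0.1, 0.5]
finger_gap: 0.0851
```

```bash
python3 - <<'E'
from h import *
p,R,s=pose();print(p,s['clock'],s['wrist_force'],s['joint_pos'].round(3),s['finger_gap'])
for n in('side','top'): shot(n);lidfit(cloud(n),(.578,-.1835),.165)
c=np.array([.577,-.1842])-np.array([.5746,-.1835]);a=np.radians(15.1);print('tile-frame offset mm',1000*(np.array([[np.cos(a),np.sin(a)],[-np.sin(a),np.cos(a)]])@c))
cv2.imwrite('pics/s5.png',np.hstack([cv2.resize(load('side')['p'][80:260,250:430],(400,400)),cv2.resize(load('top')['p'][150:290,290:430],(400,400))]))
E
```

```text
[ 0.44316456 -0.21995371  0.13836483] 22.05 [-0.00330079 -0.05393517  0.51677841] [-0.969 -0.008 -0.735  0.605  0.565 -1.142] 0.08506091690849402
normal [-0.0031  0.0108  0.9999] brim c [ 0.5715 -0.1707  0.1652] circ 0.5755 -0.1812 0.0721 knob 0.5751 -0.1822 0.0178 top 0.1861
normal [1.e-04 2.e-03 1.e+00] brim c [ 0.5753 -0.1839  0.1648] circ 0.5769 -0.1846 0.072 knob 0.5768 -0.1849 0.0172 top 0.1866
tile-frame offset mm [ 2.13478116 -1.30104166]
```

View pics/s5.png

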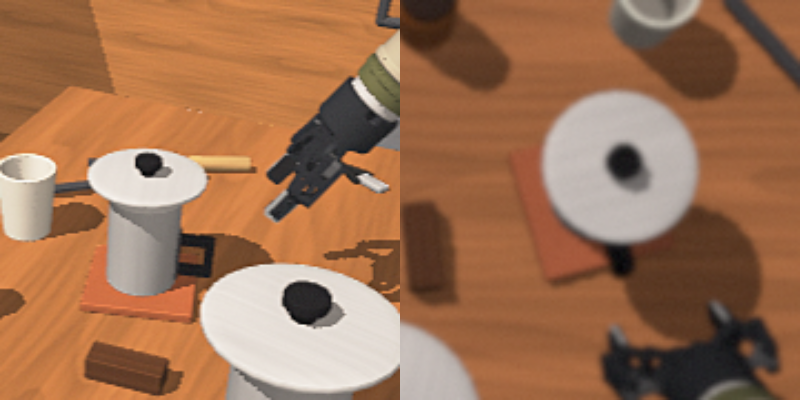

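The can stands on the tile, let go and within about 2 mm of its centre. Its lid is still raised, with the knob top 173 mm above the foot. Now rising, straightening the tool and closing the fingers for the push.

>>> arm_command(rows=[{"delta_pos": [-0.43, 0, -0.614], "rot": [0, 0, 0], "fingers": 0}, {"delta_pos": [-0.43, 0, -0.614], "rot": [0, 0, 0], "fingers": 0}, {"delta_pos": [-0.43, 0, -0.614], "rot": [0, 0, 0], "fingers": 0}, {"delta_pos": [-0.43, 0, -0.614], "rot": [0, 0, 0], "fingers": 0.5}, {"delta_pos": [-0.43, 0, -0.614], "rot": [0, 0, 0], "fingers": 1}, {"delta_pos": [-0.43, 0, -0.614], "rot": [0, 0, 0], "fingers": 1}, {"delta_pos": [-0.43, 0, -0.614], "rot": [0, 0, 0], "fingers": 1}, {"delta_pos": [0, 0, 0], "rot": [0, 0.01944, 0], "fingers": 1}, {"delta_pos": [0, 0, 0], "rot": [0, 0.01944, 0], "fingers": 1}, {"delta_pos": [0, 0, 0], "rot": [0, 0.01944, 0], "fingers": 1}, {"delta_pos": [0, 0, 0], "rot": [0, 0.01944, 0], "fingers": 1}, {"delta_pos": [0, 0, 0], "rot": [0, 0.01944, 0], "fingers": 1}, {"delta_pos": [0, 0, 0], "rot": [0, 0, 0], "fingers": 1}, {"delta_pos": [0, 0, 0], "rot": [0, 0, 0], "fingers": 1}, {"delta_pos": [0, 0, 0], "rot": [0, 0, 0], "fingers": 1}])

```text
clock: 23.65
tcp_pos: [0.443, -0.2189, 0.2412]
orientation: [-0.002, -0.122, 0.993, 0.001]
wrist_force: [-0.4, 0.3, -0.8]
finger_gap: -0.0
```

```bash
python3 - <<'E'
from h import *
p,R,s=pose();print(p,s['clock'],s['wrist_force'],s['joint_pos'].round(3),s['finger_gap'])
R2,_=tgt(np.radians(194),0,[0,0,0]);plan(R2,np.array([.5768,-.1842,p[2]]))
E
```

```text
[ 0.4429537  -0.21887272  0.24117485] 23.65 [-0.4404075   0.28875172 -0.7640411 ] [-0.622  0.157 -0.132  1.286  0.    -0.866] -2.3751882527979698e-05
rotvec deg [ 0.19 -0.16 -0.01] shift in target axes mm [-138.3    1.3    0. ] in cur axes [-138.3    1.3   -0.4]
```

>>> arm_command(rows=[{"delta_pos": [-0.69, 0.006, 0], "rot": [0, 0, 0], "fingers": 1}, {"delta_pos": [-0.69, 0.006, 0], "rot": [0, 0, 0], "fingers": 1}, {"delta_pos": [-0.69, 0.006, 0], "rot": [0, 0, 0], "fingers": 1}, {"delta_pos": [-0.69, 0.006, 0], "rot": [0, 0, 0], "fingers": 1}, {"delta_pos": [-0.69, 0.006, 0], "rot": [0, 0, 0], "fingers": 1}, {"delta_pos": [-0.69, 0.006, 0], "rot": [0, 0, 0], "fingers": 1}, {"delta_pos": [-0.69, 0.006, 0], "rot": [0, 0, 0], "fingers": 1}, {"delta_pos": [-0.69, 0.006, 0], "rot": [0, 0, 0], "fingers": 1}, {"delta_pos": [-0.69, 0.006, 0], "rot": [0, 0, 0], "fingers": 1}, {"delta_pos": [-0.69, 0.006, 0], "rot": [0, 0, 0], "fingers": 1}, {"delta_pos": [0, 0, 0], "rot": [0, 0, 0], "fingers": 1}, {"delta_pos": [0, 0, 0.6], "rot": [0, 0, 0], "fingers": 1}, {"delta_pos": [0, 0, 0.6], "rot": [0, 0, 0], "fingers": 1}, {"delta_pos": [0, 0, 0.6], "rot": [0, 0, 0], "fingers": 1}, {"delta_pos": [0, 0, 0.4], "rot": [0, 0, 0], "fingers": 1}, {"delta_pos": [0, 0, 0], "rot": [0, 0, 0], "fingers": 1}, {"delta_pos": [0, 0, 0], "rot": [0, 0, 0], "fingers": 1}])

```text
clock: 25.35
tcp_pos: [0.5767, -0.1845, 0.1971]
orientation: [-0.002, -0.122, 0.993, 0.001]
wrist_force: [1.2, 0.5, -0.7]
finger_gap: 0.0
```

>>> arm_command(rows=[{"delta_pos": [0, 0, 0.1], "rot": [0, 0, 0], "fingers": 1}, {"delta_pos": [0, 0, 0.1], "rot": [0, 0, 0], "fingers": 1}, {"delta_pos": [0, 0, 0.1], "rot": [0, 0, 0], "fingers": 1}, {"delta_pos": [0, 0, 0.1], "rot": [0, 0, 0], "fingers": 1}, {"delta_pos": [0, 0, 0], "rot": [0, 0, 0], "fingers": 1}, {"delta_pos": [0, 0, 0], "rot": [0, 0, 0], "fingers": 1}])

```text
clock: 25.95
tcp_pos: [0.5769, -0.1844, 0.1892]
orientation: [-0.002, -0.122, 0.993, 0.001]
wrist_force: [0.2, 0.2, 0.6]
finger_gap: -0.0001
```

Contact is expected at about 0.187 and home at about 0.176. Pressing in small steps.

>>> arm_command(rows=[{"delta_pos": [0, 0, 0.05], "rot": [0, 0, 0], "fingers": 1}, {"delta_pos": [0, 0, 0.05], "rot": [0, 0, 0], "fingers": 1}, {"delta_pos": [0, 0, 0.05], "rot": [0, 0, 0], "fingers": 1}, {"delta_pos": [0, 0, 0.05], "rot": [0, 0, 0], "fingers": 1}, {"delta_pos": [0, 0, 0.05], "rot": [0, 0, 0], "fingers": 1}, {"delta_pos": [0, 0, 0], "rot": [0, 0, 0], "fingers": 1}])

```text
clock: 26.55
tcp_pos: [0.577, -0.1845, 0.1854]
orientation: [-0.001, -0.122, 0.993, 0.001]
wrist_force: [-1.8, -0.1, 6.7]
finger_gap: -0.0001
```

>>> arm_command(rows=[{"delta_pos": [0, 0, 0.05], "rot": [0, 0, 0], "fingers": 1}, {"delta_pos": [0, 0, 0.05], "rot": [0, 0, 0], "fingers": 1}, {"delta_pos": [0, 0, 0.05], "rot": [0, 0, 0], "fingers": 1}, {"delta_pos": [0, 0, 0], "rot": [0, 0, 0], "fingers": 1}])

```text
clock: 26.95
tcp_pos: [0.5771, -0.1845, 0.1829]
orientation: [-0.001, -0.122, 0.993, 0.0]
wrist_force: [-1.6, 0.3, 7.6]
finger_gap: 0.0003
```

>>> arm_command(rows=[{"delta_pos": [0, 0, 0.05], "rot": [0, 0, 0], "fingers": 1}, {"delta_pos": [0, 0, 0.05], "rot": [0, 0, 0], "fingers": 1}, {"delta_pos": [0, 0, 0.05], "rot": [0, 0, 0], "fingers": 1}, {"delta_pos": [0, 0, 0.05], "rot": [0, 0, 0], "fingers": 1}, {"delta_pos": [0, 0, 0], "rot": [0, 0, 0], "fingers": 1}])

```text
clock: 27.45
tcp_pos: [0.5771, -0.1845, 0.179]
orientation: [-0.001, -0.122, 0.993, 0.0]
wrist_force: [-2.3, 1.3, 7.8]
finger_gap: 0.0
```

>>> arm_command(rows=[{"delta_pos": [0, 0, 0.05], "rot": [0, 0, 0], "fingers": 1}, {"delta_pos": [0, 0, 0], "rot": [0, 0, 0], "fingers": 1}])

```text
clock: 27.65
tcp_pos: [0.5771, -0.1845, 0.178]
orientation: [-0.001, -0.122, 0.993, 0.0]
wrist_force: [-2.4, 1.5, 8.5]
finger_gap: -0.0002
```

>>> arm_command(rows=[{"delta_pos": [0, 0, 0.05], "rot": [0, 0, 0], "fingers": 1}, {"delta_pos": [0, 0, 0], "rot": [0, 0, 0], "fingers": 1}])

```text
clock: 27.85
tcp_pos: [0.5771, -0.1845, 0.177]
orientation: [-0.001, -0.122, 0.993, 0.0]
wrist_force: [-2.8, 0.8, 8.7]
finger_gap: 0.0001
```

>>> arm_command(rows=[{"delta_pos": [0, 0, 0.03], "rot": [0, 0, 0], "fingers": 1}, {"delta_pos": [0, 0, 0], "rot": [0, 0, 0], "fingers": 1}])

```text
clock: 28.05
tcp_pos: [0.5771, -0.1845, 0.1764]
orientation: [-0.001, -0.122, 0.993, 0.001]
wrist_force: [-3.9, 1.8, 8.9]
finger_gap: -0.0001
```

>>> arm_command(rows=[{"delta_pos": [0, 0, 0.03], "rot": [0, 0, 0], "fingers": 1}, {"delta_pos": [0, 0, 0], "rot": [0, 0, 0], "fingers": 1}])

```text
clock: 28.25
tcp_pos: [0.5771, -0.1845, 0.176]
orientation: [-0.001, -0.122, 0.993, 0.0]
wrist_force: [-3.4, 2.0, 9.1]
finger_gap: -0.0002
```

>>> arm_command(rows=[{"delta_pos": [0, 0, 0.03], "rot": [0, 0, 0], "fingers": 1}, {"delta_pos": [0, 0, 0], "rot": [0, 0, 0], "fingers": 1}])

```text
clock: 28.45
tcp_pos: [0.5772, -0.1846, 0.1761]
orientation: [-0.001, -0.122, 0.993, 0.0]
wrist_force: [-4.0, 2.1, 12.7]
finger_gap: 0.0002
```

>>> arm_command(rows=[{"delta_pos": [0, 0, 0.03], "rot": [0, 0, 0], "fingers": 1}, {"delta_pos": [0, 0, 0], "rot": [0, 0, 0], "fingers": 1}])

```text
clock: 28.65
tcp_pos: [0.5773, -0.1846, 0.176]
orientation: [-0.0, -0.122, 0.993, -0.0]
wrist_force: [-4.2, 1.9, 15.1]
finger_gap: -0.0003
```

>>> arm_command(rows=[{"delta_pos": [0, 0, -0.2], "rot": [0, 0, 0], "fingers": 1}, {"delta_pos": [0, 0, -0.5], "rot": [0, 0, 0], "fingers": 1}, {"delta_pos": [0, 0, -0.8], "rot": [0, 0, 0], "fingers": 1}, {"delta_pos": [0, 0, -0.8], "rot": [0, 0, 0], "fingers": 1}, {"delta_pos": [0, 0, -0.8], "rot": [0, 0, 0], "fingers": 1}, {"delta_pos": [0.8, 0, -0.2], "rot": [0, 0, 0], "fingers": 1}, {"delta_pos": [0.8, 0, 0], "rot": [0, 0, 0], "fingers": 1}, {"delta_pos": [0.8, 0, 0], "rot": [0, 0, 0], "fingers": 1}, {"delta_pos": [0.8, 0, 0], "rot": [0, 0, 0], "fingers": 1}, {"delta_pos": [0.8, 0, 0], "rot": [0, 0, 0], "fingers": 1}, {"delta_pos": [0.8, 0, 0], "rot": [0, 0, 0], "fingers": 1}, {"delta_pos": [0.8, 0, 0], "rot": [0, 0, 0], "fingers": 1}, {"delta_pos": [0, 0, 0], "rot": [0, 0, 0], "fingers": 1}, {"delta_pos": [0, 0, 0], "rot": [0, 0, 0], "fingers": 1}])

```text
clock: 30.05
tcp_pos: [0.4688, -0.2119, 0.2396]
orientation: [-0.002, -0.122, 0.993, 0.001]
wrist_force: [0.2, 0.1, -0.2]
finger_gap: 0.0002
```

```bash
python3 - <<'E'
from h import *
p,R,s=pose();print(p,s['clock'],s['wrist_force'])
for n in('side','top'): shot(n);lidfit(cloud(n),(.577,-.184),.154)
cv2.imwrite('pics/s6.png',np.hstack([cv2.resize(load('side')['p'],(400,300)),cv2.resize(load('top')['p'],(400,300))]))
E
```

```text
[ 0.46880655 -0.21187388  0.23963978] 30.05 [ 0.19365499  0.11979077 -0.21405589]
normal [-0.004   0.0113  0.9999] brim c [ 0.5714 -0.1711  0.1558] circ 0.5753 -0.1815 0.0716 knob 0.5766 -0.1832 0.0179 top 0.1767
normal [-5.e-04 -7.e-04  1.e+00] brim c [ 0.5759 -0.1837  0.1555] circ 0.5767 -0.1844 0.0721 knob 0.5772 -0.1845 0.0169 top 0.1766
```

View pics/s6.png

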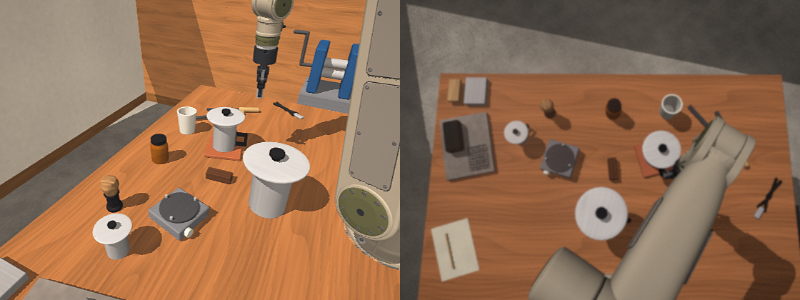

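The can stands level on the tile, at (225,130) in the side view. The knob top is at 0.1766, so the lid is home (expected 0.176), the robot is clear and the other things look unmoved.

```bash
python3 -c "
from workcell import env
print(env.hand_in())"
```

```text
the job is handed in; nothing more can be done
None
```

The pickle can is standing on the tile with its lid pushed fully home, and I handed the job in at about 30 s. The hand-in gives no verdict, so the checks below are my own measurements.

**What I did:**
- I gripped the middle-sized can's handle at a 35° tilt, lifted it straight up off the hotplate and carried it over to the tile.
- On the first lowering, joint 3 reached its range limit (-1.027 of -1.03) with the foot about 2 mm above the tile. I raised the can about 30 mm, turned it 36° about its own axis and set it down.
- I let go, backed off and pushed the knob down with closed fingers.

**Last checks:**
- **Position:** the can's axis is about 2 mm from the tile's centre. Tilt is under 0.1° in the top camera; the side camera read about 0.7°, still within the 0.06 rad limit.
- **Lid:** before the push the knob top was 173 mm above the foot, with the can already let go. It stopped at z = 0.176 with the push force rising to 15 N. The cameras then put it at 0.1766, or about 162.6 mm above the foot, within 2 mm of home.
- **Bystanders and robot:** in the last picture the crock, jar, brush and block look unmoved; I did not measure them again. The robot touches nothing.

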